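# Empty the brass side of a split parts dish into its sorting cell

## Robot

A 7-joint arm with a two-finger parallel gripper is mounted at the origin on the work surface. World frame = base frame: x ahead of the robot, y to its left, z up, the work surface at z = 0. Lengths are in mm, angles in rad, forces in N, time in s.
With the tool pointing down it reaches from about 400 to 875 mm from the base axis. Payload 4.4 kg.
Tool frame: the origin (TCP) lies at the very end of the fingers, on their centre line; the grasp point (between the pads) lies 19 mm behind it; z points along the fingers, y is the line along which they close (so a half turn about z gives the same grasp; the last joint's range is limited). The gripper opens to 85 mm and grips with 20 to 120 N. Pads are 22 mm wide; open, the fingers measure 114 mm over their backs; the gripper's body (76 mm by 85 mm) begins 54 mm behind the grasp point. The pads swing forward as they close: fully open they stand 13 mm farther back than shut.
Start: joints at [1.189, 0.628, 0.038, 1.517, -0.027, 0.996, -0.02], TCP at [201.903, -617.862, 231.313] pointing down, gripper open.
Joint ranges: [-3.06, 3.06], [-0.37, 2.12], [-1.25, 1.32], [0.18, 2.47], [-1.1, 4.24], [0.23, 1.98], [-2.94, 2.94]. Speed limits (rad/s): [2.57, 2.57, 3.14, 3.14, 3.14, 3.14, 3.14].

## Interface

Orientations are given as [roll, pitch, yaw] about the fixed x, y, z axes, in that order (R = Rz(yaw) Ry(pitch) Rx(roll)).
In Python, from cell import monitor, viewer, workorder gives the robot as it stands.
- The arm moves only by the tool arm_command, never from a script. Its argument "series" is one flat list of numbers, 5 for each row, row after row: the opening in per cent of the stroke, from 0 (shut) to 100 (fully open), then the shift along the tool's x, y, z in cm, then the turn about the tool's z in degrees. In form: [claw, x, y, z, roll, claw, x, y, z, roll, ...]. A call has exactly 5 rows; each row is the pose to reach, as a shift and turn from the pose commanded when the call began, along the tool's axes at that moment; what a row does not reach only later rows make up. A row lasts 1/12 s, in which the tool goes at most 41.7 mm and 7.16 degrees, less where a joint would pass 70% of its speed; a pose out of reach is approached as far as the arm can. A call with a gripper value outside its range is refused whole. The fingers move at their own pace and stop on an object; the grip force is fixed at half the most. Time passes only in rows, so rows that repeat a pose let the fingers close, or fill a call up. It gives the time, the measured TCP pose, the force, the opening and the grip force at its end, in the units of the state.
- monitor.read_state(): the state, without advancing time (a new reading comes with each control period).
- viewer.get_image(name): name is "scene" or "top" or "wrist"; returns (picture, depth): 480x640x3 uint8, red, green, blue; 480x640 float32, mm along the optical axis (not along the pixel's ray), 0 where there is no reading.
- viewer.camera_model(name): a dict with "mtx" (3x3 intrinsics, pixels), "R" (3x3) and "t" (3): a world point X has camera coordinates R X + t. Camera axes: x right, y down, z forward; pixel columns grow to the right and rows downward; lengths in mm; the calibration is good to about 2 mm. A picture is of the moment at which its call begins: read the wrist's pose just before it. camera_model takes no time and is no camera call; for the wrist camera it gives the pose at the moment of the call.
- workorder.finish_job(): hands the job in; it is judged then, once.
The state is a dict: "clock": time; "qpos": joint angles; "qd": joint speeds; "tau": joint torques, N m; "eef_pos": TCP position; "tool_rot": TCP orientation; "force": force on the tool from outside, world axes, zero at the start; "torque": the same for the moment, N m; "width": finger opening in mm; "gripper_force": force on a finger pad.
Only numpy, scipy, OpenCV 4.12 (cv2) and the standard library are available. Lean on these libraries where they do the work, as an engineer would, in place of code of your own. Each camera call takes 0.05 s, during which the arm holds its last target. There are 200 camera calls.

## Task

Open the yellow cell of the sorting box by pressing its yellow key fully home without forcing it, which pops the blue key up and slides the shutter over the blue cell. Then take the split steel dish by its red handle, turn it so that the side with the three brass nuts faces down when you tip it, and hold it tipped until all three nuts have slid out into the yellow cell, keeping the three blue caps in their side of the dish. Finally set the dish down gently, level, on the middle of its round black mat and let go, leaving everything else on the bench where it is.

Things in the scene. Friction and masses are not known exactly. Their poses are not given: they have to be found in the camera images.
- dish_grip (a point): Centre of the red handle of the loose split steel dish, where to pinch it: 12 mm thick (this point's x), 50 mm long (y), its top 14 mm above this point; it stands free from 26 mm below this point upwards. z is the dish's up axis. The +x side of the dish holds the three brass nuts, the -x side the three blue caps. Its yaw at the start is anything.
- dish: The split dish, 140 mm (x) by 92 mm (y), origin at the middle of its underside, 60 mm below dish_grip; same axes. 4 mm floor, flat to 40 mm either side of the middle; side walls at both y ends 30 mm high; 8 mm thick divider along y under the handle, 34 mm high. About 0.32 kg and 0.2 kg of contents. The caps stay behind the divider up to 55 degrees of tip.
- dish_lip (a point): Middle of the open lip on the nut side, 70 mm along +x from the dish's middle, 52 mm below dish_grip: the floor's last 30 mm is a ramp rising 8 degrees to it, with no end wall. The nuts slide out over it at somewhere between 25 and 45 degrees of tip, differently each time, as friction varies.
- pad: Fixed round black rubber mat, 176 mm across, 4 mm thick, on which the dish stands at the start and must stand at the end; origin at the centre of its underside, on the table.
- nut0_mid (a point): Centre of a loose brass flare nut, hexagon 22 mm across flats, 19 mm high overall, 45 g.
- nut1_mid (a point): Centre of a loose brass flare nut, hexagon 22 mm across flats, 19 mm high overall, 45 g.
- nut2_mid (a point): Centre of a loose brass flare nut, hexagon 22 mm across flats, 19 mm high overall, 45 g.
- cap0_mid (a point): Centre of a loose blue plastic hexagonal cap, 20 mm across flats, 13 mm high, 20 g.
- cap1_mid (a point): Centre of a loose blue plastic hexagonal cap, 20 mm across flats, 13 mm high, 20 g.
- cap2_mid (a point): Centre of a loose blue plastic hexagonal cap, 20 mm across flats, 13 mm high, 20 g.
- cell_yellow (a point): Middle of the inner floor (4 mm above the table) of the yellow-floored cell of the grey sorting box, 130 x 130 mm inside. Its walls rise to 60 mm above the table; the aluminium shutter that covers it at the start lies 61 to 67 mm above the table. x points away from the keys, y towards the blue cell, z up. The fixed box is 142 (x) by 278 mm (y).
- sorter: The fixed sorting box with its keys and shutter, origin at the middle of its underside; its key bank faces the robot. Pressing on it or its keys with over 35 N would damage it: press the key by feel and stop when it bottoms.
- cell_blue (a point): Middle of the inner floor of the blue-floored cell, the same size, 136 mm along +y from the yellow cell; open at the start, covered once the yellow key is down.
- key_yellow (a joint): Travel of the yellow key: 0 is fully up, 0.010 m fully home. It goes straight down, needs about 3 to 8 N, and stays where it is left. Interlocked: the blue key rises as it goes down, and the shutter slides 136 mm from the yellow to the blue cell.
- key_blue (a joint): Travel of the blue key: 0 fully up, 0.010 m fully home (as at the start).
- key_yellow_top (a point): Centre of the top of the yellow key cap, 30 mm (x, as cell_yellow's) by 36 mm (y); 56 mm above the table when up. The console around it is 40 mm high, 50 mm by 140 mm, and the keys stand 64 mm apart; the box wall stands 14 mm beyond the key's edge.
- key_blue_top (a point): Centre of the top of the blue key cap, the same size, 46 mm above the table when home.
- tape_roll: Bystander, leave it alone: a black roll of tape, 68 mm across, 19 mm high, lying flat near the mat; origin at its underside.
- tape_measure: Bystander, leave it alone: an orange tape measure, 62 x 36 x 60 mm, standing beside the key console; origin at its underside.
- tee: Bystander, leave it alone: a copper pipe tee, 56 x 39 mm and 18 mm high, lying beside the key console; origin at its underside.
- driver: Bystander, leave it alone: a screwdriver lying at the back; origin at its underside.
- wrench: Bystander, leave it alone: a wrench lying to the left; origin at its underside.
- sealant: Bystander, leave it alone: a small green jar, 48 mm across, 75 mm high, to the right; origin at its underside.
There are look-alikes about, which are no part of the job. Of the things like the dish, leave any that is brown or green; of the rest the larger one is meant.

How it is judged (in metres and radians):
On the way, in this order (a step that is already met when the one before it is completed fails the run):
1. the yellow key is fully home and the blue key up, so the yellow cell is open (value of joint key_yellow above 0.0085 m and value of joint key_blue below 0.0015 m), for 0.2 s.
2. the dish is held tipped and all three brass nuts have gone out of it into the yellow cell (x of nut0_mid in the frame of cell_yellow between -0.066 and 0.066 m and y of nut0_mid in the frame of cell_yellow between -0.066 and 0.066 m and z of each of nut0_mid, nut1_mid, nut2_mid in the frame of cell_yellow below 0.05 m and x of nut1_mid in the frame of cell_yellow between -0.066 and 0.066 m and y of nut1_mid in the frame of cell_yellow between -0.066 and 0.066 m and x of nut2_mid in the frame of cell_yellow between -0.066 and 0.066 m and y of nut2_mid in the frame of cell_yellow between -0.066 and 0.066 m and angle between dish_grip's own z axis and vertical above 0.25 rad and height (world z) of dish_grip above 0.11 m), for 0.1 s.
At the end, for the whole second after the job is handed in: Nuts all inside the yellow cell (centres under 50 mm above its floor), caps all in their side of the dish; yellow key home (over 8.5 mm), blue key up (under 1.5 mm); dish level (0.06 rad), at rest on the mat, centred within 30 mm (all of step 1 and x of nut0_mid in the frame of cell_yellow between -0.066 and 0.066 m and y of nut0_mid in the frame of cell_yellow between -0.066 and 0.066 m and z of each of nut0_mid, nut1_mid, nut2_mid in the frame of cell_yellow below 0.05 m and x of nut1_mid in the frame of cell_yellow between -0.066 and 0.066 m and y of nut1_mid in the frame of cell_yellow between -0.066 and 0.066 m and x of nut2_mid in the frame of cell_yellow between -0.066 and 0.066 m and y of nut2_mid in the frame of cell_yellow between -0.066 and 0.066 m and x of cap0_mid in the frame of dish_grip between -0.074 and -0.002 m and y of cap0_mid in the frame of dish_grip between -0.046 and 0.046 m and z of cap0_mid in the frame of dish_grip between -0.065 and -0.02 m and x of cap1_mid in the frame of dish_grip between -0.074 and -0.002 m and y of cap1_mid in the frame of dish_grip between -0.046 and 0.046 m and z of cap1_mid in the frame of dish_grip between -0.065 and -0.02 m and x of cap2_mid in the frame of dish_grip between -0.074 and -0.002 m and y of cap2_mid in the frame of dish_grip between -0.046 and 0.046 m and z of cap2_mid in the frame of dish_grip between -0.065 and -0.02 m and angle between dish_grip's own z axis and vertical below 0.06 rad and horizontal distance between dish and pad below 0.03 m and height (world z) of dish below 0.01 m and linear speed of dish below 0.02 m/s); the robot touches nothing.
It fails at once if a bystander is moved more than 25 mm (distance of any of tape_roll, tape_measure, tee, driver, wrench, sealant from where it was at the start of the episode above 0.025 m).
It fails at once if the dish is set down on the mat harder than 45 N (contact force between dish and pad above 45 N).
It fails at once if the fingers press on the sorting box or its keys with over 35 N (contact force between the fingers and sorter above 35 N).
It also fails if it takes over 58 s, if anything falls off the work surface, if the arm or the gripper's body presses on something with over 40 N, if the wrist force passes 120 N, or if a joint passes its speed limit or range.

## Working session

There is one attempt and no reset: what is moved stays moved. The work goes in short steps, Python scripts to look and compute and a tool call to move; the robot and the scene stay as the last step left them, time stands still between calls to the robot, and variables do not carry over. Pictures are saved under pics/ and viewed, at most 10 in all, crops included, and the job is handed in when it is done.

Besides the shell and the picture viewer there is one more tool, called after "Call:" as name(argument=value, ...) on one line, values as JSON. arm_command: Moves the arm, as the interface text tells. Its arguments: {"type":"object","properties":{"series":{"type":"array","items":{"type":"number"}}},"required":["series"]}

```bash
ls; mkdir -p pics; python3 - <<'E'
from cell import monitor, viewer, workorder
import cv2,numpy as np
for n in ["scene","top"]:
    p,d=viewer.get_image(n); cv2.imwrite(f"pics/{n}0.png",p[:,:,::-1]); np.savez(f"pics/{n}0.npz",p=p,d=d)
    m=viewer.camera_model(n); print(n,m)
s=monitor.read_state();print(s)
E
```

```text
pics
scene {'mtx': array([[555.07891451,   0.        , 313.49947569],
       [  0.        , 555.07891451, 234.91321456],
       [  0.        ,   0.        ,   1.        ]]), 'R': array([[ 0.83410653,  0.55159966, -0.00202858],
       [ 0.45099554, -0.68408531, -0.57326287],
       [-0.31759932,  0.47724742, -0.81936901]]), 't': array([-471.34947353, -195.69394961, 1537.80454576])}
top {'mtx': array([[625.17226341,   0.        , 321.13066361],
       [  0.        , 625.17226341, 244.61050725],
       [  0.        ,   0.        ,   1.        ]]), 'R': array([[-0.02975951, -0.99954134,  0.0056115 ],
       [-0.99643569,  0.02922279, -0.0791324 ],
       [ 0.07893212, -0.00794644, -0.99684832]]), 't': array([  12.25402265,  529.4557274 , 1857.12679711])}
{'clock': 0.1, 'qpos': array([ 1.18918186,  0.62923964,  0.03844201,  1.51824681, -0.02698586,
        0.99629026, -0.02000271]), 'qd': array([-0.00279472, -0.0028139 ,  0.00036338, -0.00182812, -0.00133298,
        0.00054133,  0.00242751]), 'tau': array([ 3.12540476e-03, -5.64537299e+01,  1.23110946e+00, -1.93970811e+01,
        1.14830327e-02,  5.50280150e-03, -1.16463042e-05]), 'eef_pos': array([ 201.7424681 , -617.32771723,  230.49684027]), 'tool_rot': array([-3.13992668e+00,  2.56750394e-05,  3.15822182e-01]), 'force': array([-0.28335592,  0.0589306 ,  0.02819637]), 'torque': array([ 0.02786629, -0.02396542, -0.01759638]), 'gripper_force': 0.0, 'width': 85.77907527183163}
```

View pics/top0.png

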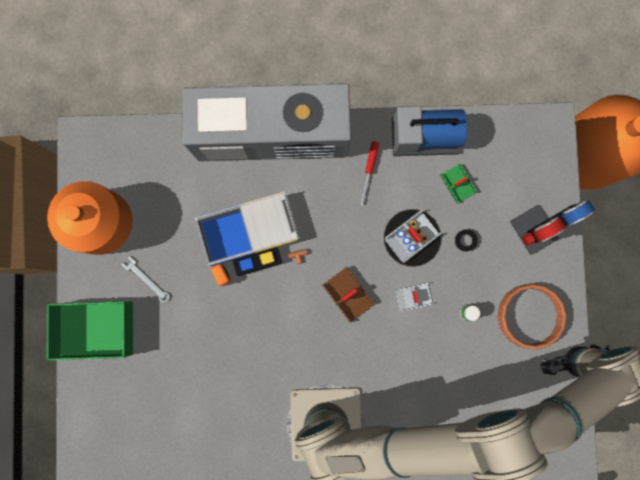

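View pics/scene0.png

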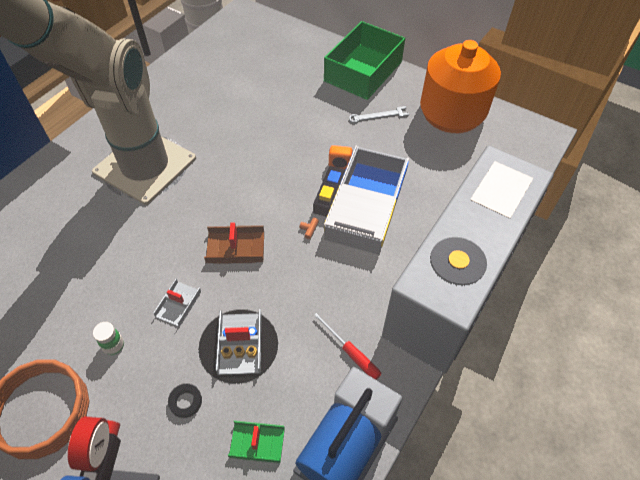

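The top view shows the dish on the black mat at (413,237), the yellow key at (267,258), the blue key at (247,265), the shutter over the yellow cell at (271,222), the tape measure at (220,274) and the tee at (298,257). The scene view shows the nuts on the camera side of the dish at (238,352) and its handle at (237,333).

```bash
cat > h.py <<'E'
import numpy as np,cv2
from cell import monitor, viewer, workorder
def ray(m,u,v,z):
    K,R,t=m["mtx"],m["R"],m["t"]; c=-R.T@t; d=R.T@np.linalg.inv(K)@np.array([u,v,1.]); return c+d*(z-c[2])/d[2]
def hsv(p): return cv2.cvtColor(p,cv2.COLOR_RGB2HSV)
def blobs(p,lo,hi,box,amin=8):
    h=cv2.inRange(hsv(p),np.array(lo),np.array(hi)); k=np.zeros_like(h); x0,y0,x1,y1=box; k[y0:y1,x0:x1]=h[y0:y1,x0:x1]
    n,l,s,c=cv2.connectedComponentsWithStats(k)
    return [(c[i],s[i,4],np.argwhere(l==i)[:,::-1]) for i in range(1,n) if s[i,4]>=amin]
E
python3 - <<'E'
from h import *
B={"top":{"ykey":((20,120,100),(33,255,255),(235,240,285,285),56),"bkey":((105,120,60),(125,255,255),(238,255,258,275),46),
 "red":((0,150,80),(6,255,255),(385,205,445,265),78),"nut":((10,90,60),(28,255,255),(385,205,445,265),14),"cap":((100,80,60),(130,255,255),(385,205,445,265),17),"mat":((0,0,0),(180,255,50),(370,195,442,275),4)},
"scene":{"ykey":((20,120,100),(33,255,255),(310,180,340,205),56),"bkey":((105,120,60),(125,255,255),(322,165,345,186),46),
 "red":((0,150,80),(6,255,255),(215,320,262,345),74),"nut":((10,90,60),(28,255,255),(215,335,262,365),14),"mat":((0,0,0),(180,255,50),(190,300,290,390),4)}}
for n in B:
    z=np.load(f"pics/{n}0.npz"); m=viewer.camera_model(n)
    for k,(lo,hi,box,h) in B[n].items():
        for c,a,pts in blobs(z["p"],lo,hi,box):
            r=cv2.minAreaRect(pts.astype(np.float32)); 
            bp=np.array([ray(m,u,v,h)[:2] for u,v in cv2.boxPoints(r)])
            e=[bp[1]-bp[0],bp[2]-bp[1]]; L=max(e,key=np.linalg.norm)
            print(n,k,c.round(1),a,ray(m,*c,h)[:2].round(0),"rectc",bp.mean(0).round(0),"long",np.linalg.norm(e,axis=1).round(0),"dir",np.degrees(np.arctan2(L[1],L[0])).round(0))
z=np.load("pics/top0.npz")["p"]
v=np.vstack([np.hstack([cv2.resize(z[205:275,205:310],(420,280),interpolation=2),cv2.resize(z[205:275,370:455],(340,280),interpolation=2)])])
cv2.imwrite("pics/c1.png",v[:,:,::-1])
E
```

```text
top ykey [266.3 257.6] 151 [493. 159.] rectc [493. 159.] long [39. 34.] dir -76.0
top bkey [244. 256.] 9 [501. 226.] rectc [501. 226.] long [24.  2.] dir -73.0
top bkey [245.8 263.9] 172 [477. 221.] rectc [477. 221.] long [42. 36.] dir -73.0
top red [414.2 234.5] 92 [ 547. -275.] rectc [ 547. -275.] long [17. 48.] dir -144.0
top nut [414.3 226.2] 68 [ 578. -287.] rectc [ 576. -291.] long [20. 49.] dir -134.0
top nut [423.6 238.3] 31 [ 540. -313.] rectc [ 541. -314.] long [20. 20.] dir -80.0
top cap [403.3 236.5] 65 [ 547. -252.] rectc [ 547. -252.] long [22. 47.] dir -142.0
top cap [411.5 247.4] 32 [ 513. -275.] rectc [ 513. -276.] long [20. 21.] dir -118.0
top mat [398.8 219.9] 285 [ 599. -242.] rectc [ 601. -240.] long [122.  29.] dir -54.0
top mat [431.7 220.6] 55 [ 594. -342.] rectc [ 595. -343.] long [10. 69.] dir -144.0
top mat [424.9 253.4] 409 [ 495. -317.] rectc [ 493. -319.] long [138.  38.] dir -54.0
top mat [391.8 253.1] 58 [ 499. -217.] rectc [ 497. -218.] long [ 9. 69.] dir -144.0
scene ykey [326.1 192.4] 165 [501. 155.] rectc [501. 155.] long [46. 32.] dir 109.0
scene bkey [333.7 176. ] 128 [484. 219.] rectc [483. 220.] long [39. 31.] dir 108.0
scene red [236.5 330. ] 103 [ 553. -276.] rectc [ 554. -277.] long [44. 11.] dir 33.0
scene nut [251.3 351.1] 86 [ 588. -279.] rectc [ 586. -279.] long [22. 26.] dir -53.0
scene nut [226.4 352.5] 74 [ 545. -312.] rectc [ 543. -311.] long [22. 23.] dir -52.0
scene nut [239.1 351.5] 75 [ 566. -295.] rectc [ 565. -294.] long [22. 23.] dir -52.0
```

View pics/c1.png

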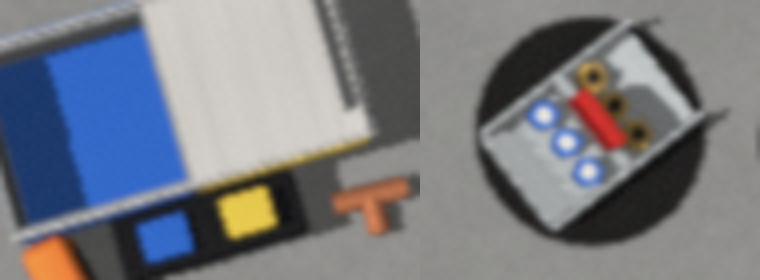

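Call:
arm_command(series=[0, 3.4, -2, 0, 0, 0, 6.8, -4, 0, 0, 0, 10.1, -6, 0, 0, 0, 13.5, -8, 0, 0, 0, 16.8, -10, 0, 0])

```text
clock: 0.52
eef_pos: [331.4, -468.8, 231.0]
tool_rot: [-3.141, -0.0, 0.316]
force: [1.6, 0.1, -0.0]
width: 25.6
gripper_force: 0.0
```

Call:
arm_command(series=[0, 2.8, -2.9, 0, 0, 0, 5.6, -5.8, 0, 0, 0, 8.5, -8.7, 0, 0, 0, 11.3, -11.5, 0, 0, 0, 14.2, -14.3, 0, 0])

```text
clock: 0.93
eef_pos: [421.3, -288.7, 231.1]
tool_rot: [-3.141, 0.0, 0.316]
force: [1.0, 1.1, -0.3]
width: 0.3
gripper_force: 0.0
```

Call:
arm_command(series=[0, 2.1, -3.3, 0, 0, 0, 4.2, -6.6, 0, 0, 0, 6.4, -9.9, 0, 0, 0, 8.5, -13.2, 0, 0, 0, 10.7, -16.5, 0, 0])

```text
clock: 1.35
eef_pos: [471.4, -98.7, 231.2]
tool_rot: [-3.141, 0.001, 0.316]
force: [0.9, 0.4, 0.7]
width: -0.2
gripper_force: 0.0
```

Call:
arm_command(series=[0, 1.6, -3.2, 0, 0, 0, 3.2, -6.5, 0, 0, 0, 4.8, -9.8, 0, 0, 0, 6.4, -13, 0, 0, 0, 8, -16.3, 0, 0])

```text
clock: 1.77
eef_pos: [496.8, 80.8, 231.1]
tool_rot: [3.141, 0.0, 0.316]
force: [0.6, -0.4, -0.2]
width: -0.1
gripper_force: 0.0
```

Call:
arm_command(series=[0, 1, -3, 1, 0, 0, 2.3, -6, 3, 0, 0, 2.3, -7.3, 6.5, 0, 0, 2.3, -7.3, 10.5, 0, 0, 2.3, -7.3, 14, 0])

```text
clock: 2.18
eef_pos: [495.5, 157.5, 89.6]
tool_rot: [-3.141, -0.0, 0.319]
force: [0.3, -0.4, -0.3]
width: -0.1
gripper_force: 0.0
```

```bash
python3 - <<'E'
from h import *
s=monitor.read_state();print(s["eef_pos"],s["qpos"].round(2))
p,d=viewer.get_image("wrist");cv2.imwrite("pics/w1.png",p[:,:,::-1])
m=viewer.camera_model("wrist")
for nm,lo,hi,z in [("y",(20,120,100),(33,255,255),56),("b",(105,120,60),(125,255,255),46)]:
  for c,a,pts in blobs(p,lo,hi,(0,0,640,480),300): print(nm,c,a,ray(m,*c,z).round(0))
E
```

```text
[495.46078471 157.53149731  89.63015786] [-0.34  0.66 -0.03  2.    0.03  0.48 -1.65]
y [311.06259575 279.10111622] 4569 [497. 160.  56.]
b [118.01392911  85.93447329] 40060 [547. 255.  46.]
b [176.9572322  265.56284043] 4957 [481. 217.  46.]
```

View pics/w1.png

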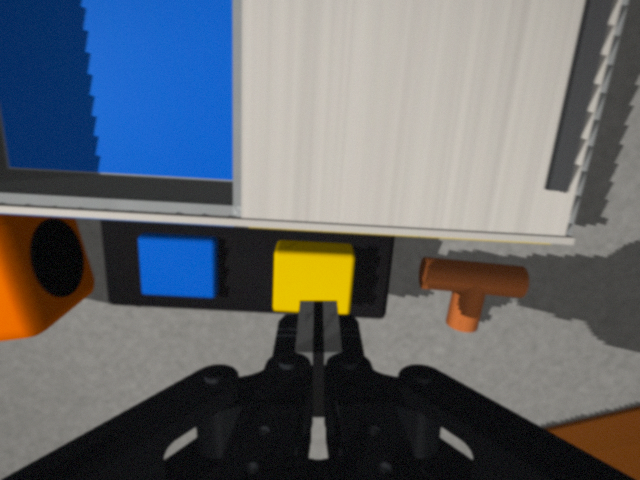

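The wrist view shows the closed fingers just above the yellow key, which is centred at (313,278). Blue key at (177,266).

Call:
arm_command(series=[0, 0, 0, 2, 0, 0, 0, 0, 3.2, 0, 0, 0, 0, 3.4, 0, 0, 0, 0, 3.6, 0, 0, 0, 0, 3.8, 0])

```text
clock: 2.65
eef_pos: [495.8, 155.4, 54.6]
tool_rot: [3.141, 0.001, 0.315]
force: [-2.7, -1.9, 6.5]
width: 0.3
gripper_force: 3.3
```

Call:
arm_command(series=[0, 0, 0, 0.1, 0, 0, 0, 0, 0.2, 0, 0, 0, 0, 0.3, 0, 0, 0, 0, 0.4, 0, 0, 0, 0, 0.4, 0])

```text
clock: 3.07
eef_pos: [495.7, 155.4, 51.0]
tool_rot: [3.141, 0.0, 0.315]
force: [-3.1, -1.0, 4.4]
width: 0.2
gripper_force: 2.4
```

Call:
arm_command(series=[0, 0, 0, 0.1, 0, 0, 0, 0, 0.2, 0, 0, 0, 0, 0.3, 0, 0, 0, 0, 0.4, 0, 0, 0, 0, 0.4, 0])

```text
clock: 3.48
eef_pos: [495.8, 155.4, 46.9]
tool_rot: [3.141, 0.0, 0.315]
force: [-2.5, -1.3, 4.8]
width: -0.1
gripper_force: 2.5
```

Call:
arm_command(series=[0, 0, 0, 0.05, 0, 0, 0, 0, 0.1, 0, 0, 0, 0, 0.15, 0, 0, 0, 0, 0.15, 0, 0, 0, 0, 0.15, 0])

```text
clock: 3.9
eef_pos: [495.8, 155.4, 46.1]
tool_rot: [3.141, 0.0, 0.315]
force: [-4.4, -1.8, 12.9]
width: 0.5
gripper_force: 6.2
```

Call:
arm_command(series=[0, 0, 0, 0.05, 0, 0, 0, 0, 0.05, 0, 0, 0, 0, 0.05, 0, 0, 0, 0, 0.05, 0, 0, 0, 0, 0.05, 0])

```text
clock: 4.32
eef_pos: [495.8, 155.4, 46.0]
tool_rot: [3.141, 0.0, 0.315]
force: [-5.4, -1.8, 17.8]
width: 0.2
gripper_force: 8.6
```

Call:
arm_command(series=[0, 0, 0, -1, 0, 0, 0, 0, -4, 0, 50, 0, 0, -8, 0, 50, 0, 0, -12, 0, 70, 0, 0, -15, 0])

```text
clock: 4.73
eef_pos: [497.5, 156.1, 197.8]
tool_rot: [-3.141, -0.005, 0.315]
force: [0.9, -1.2, -0.8]
width: 35.6
gripper_force: 0.0
```

```bash
python3 - <<'E'
from h import *
p,d=viewer.get_image("wrist");cv2.imwrite("pics/w2.png",p[:,:,::-1])
m=viewer.camera_model("wrist"); print(monitor.read_state()["eef_pos"],m)
for nm,lo,hi,z in [("y",(20,120,60),(33,255,255),4)]:
  for c,a,pts in blobs(p,lo,hi,(0,0,640,480),300): 
    r=cv2.minAreaRect(pts.astype(np.float32)); print(nm,c,a,[ray(m,u,v,z)[:2].round(0) for u,v in cv2.boxPoints(r)],cv2.boxPoints(r).round())
E
```

```text
[500.63834839 157.15500963 202.6611468 ] {'mtx': array([[427.89510302,   0.        , 317.96665634],
       [  0.        , 427.89510302, 240.75508474],
       [  0.        ,   0.        ,   1.        ]]), 'R': array([[ 0.30886575, -0.95110477, -0.00128914],
       [-0.91140408, -0.29636015,  0.28550528],
       [-0.27192749, -0.08700788, -0.95837627]]), 't': array([ -5.52092495, 476.28792596, 502.34323545])}
y [368.64510717  81.51770184] 29206 [array([524., 198.]), array([641., 229.]), array([678., 103.]), array([566.,  58.])] [[278. 166.]
 [283.  -5.]
 [466.   0.]
 [462. 171.]]
y [334.69855072 190.73043478] 345 [array([505., 199.]), array([507., 199.]), array([538.,  84.]), array([536.,  83.])] [[270. 189.]
 [270. 186.]
 [418. 194.]
 [418. 197.]]
y [311.26782609 220.7573913 ] 2300 [array([466., 176.]), array([502., 184.]), array([513., 143.]), array([477., 133.])] [[284. 241.]
 [286. 197.]
 [339. 200.]
 [337. 244.]]
```

View pics/w2.png

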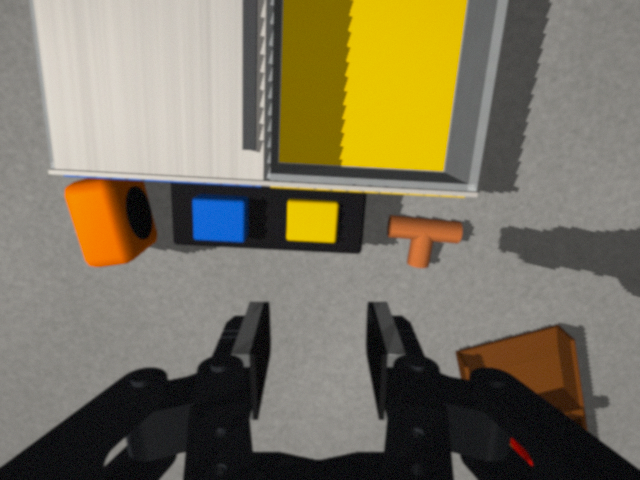

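The yellow cell is open (floor at (370,80)), shutter over the blue cell, blue key up at (219,220), yellow key home at (312,221). Next I measure the near wall and go to the dish.

```bash
python3 - <<'E'
from h import *
m=viewer.camera_model("wrist")
for u,v,z in [(270,188,60),(476,194,60),(476,186,60),(505,0,60),(447,171,4),(465,0,4)]: print(u,v,ray(m,u,v,z).round(0))
s=monitor.read_state(); y=s["tool_rot"][2]; P=s["eef_pos"]; print(s["clock"],P,y)
yaw0=y
for tgt in [(530,-120,200),(548,-276,180)]:
    d=np.array(tgt)-P; c,sn=np.cos(y),np.sin(y); print(tgt,(np.array([c*d[0]+sn*d[1],sn*d[0]-c*d[1],-d[2]])/10).round(2))
    P=np.array(tgt)
E
```

```text
270 188 [517. 196.  60.]
476 194 [556.  63.  60.]
476 186 [561.  65.  60.]
505 0 [668.  94.  60.]
447 171 [562.  69.   4.]
465 0 [678. 104.   4.]
4.7833 [500.63834839 157.15500963 202.6611468 ] 0.31529108146380413
(530, -120, 200) [-5.8  27.26  0.27]
(548, -276, 180) [-3.13 15.39  2.  ]
```

Call:
arm_command(series=[85, -0.7, 3.4, 0, 0, 85, -1.4, 6.8, 0, 0, 85, -2.2, 10.2, 0, 0, 85, -2.9, 13.6, 0, 0, 85, -3.6, 17, 0, 0])

```text
clock: 5.2
eef_pos: [515.3, -18.7, 194.9]
tool_rot: [3.141, -0.003, 0.316]
force: [0.9, 0.5, 0.2]
width: 72.8
gripper_force: 0.0
```

Call:
arm_command(series=[85, -0.7, 3.4, 0, 7, 85, -1.4, 6.8, 0, 14, 85, -2.2, 10.2, 0, 21, 85, -2.9, 13.6, 0, 28, 85, -3.6, 17, 0, 35])

```text
clock: 5.62
eef_pos: [533.7, -191.8, 194.9]
tool_rot: [-3.141, -0.003, -0.301]
force: [0.5, 0.4, 0.6]
width: 72.7
gripper_force: 0.0
```

```bash
cat >> h.py <<'E'
def go(P,y,tgt):
    d=np.array(tgt)-P; c,sn=np.cos(y),np.sin(y); return (np.array([c*d[0]+sn*d[1],sn*d[0]-c*d[1],-d[2]])/10).round(2)
E
python3 - <<'E'
from h import *
s=monitor.read_state(); y=s["tool_rot"][2]; P=s["eef_pos"]; print(s["clock"],P,np.degrees(y)); print(go(P,y,(548,-276,190)))
E
```

```text
5.6167 [ 533.74548745 -191.75928318  194.93578155] -17.266068563131398
[3.86 7.62 0.49]
```

Call:
arm_command(series=[85, 1, 1.9, 0, 7, 85, 2, 3.8, 0, 14, 85, 3, 5.7, 0, 21, 85, 3.9, 7.6, 0, 28, 85, 3.9, 7.6, 0, 35])

```text
clock: 6.03
eef_pos: [548.7, -280.0, 195.1]
tool_rot: [3.141, -0.006, -0.917]
force: [-0.4, 0.1, -0.1]
width: 72.6
gripper_force: 0.0
```

```bash
python3 - <<'E'
from h import *
s=monitor.read_state(); y=s["tool_rot"][2]; P=s["eef_pos"]; print(s["clock"],P,np.degrees(y))
p,d=viewer.get_image("wrist");cv2.imwrite("pics/w3.png",p[:,:,::-1]); m=viewer.camera_model("wrist")
for nm,lo,hi,z in [("red",(0,150,80),(6,255,255),78),("nut",(12,90,60),(28,255,255),17),("cap",(100,80,60),(130,255,255),21)]:
  for c,a,pts in blobs(p,lo,hi,(0,0,640,480),200):
    r=cv2.minAreaRect(pts.astype(np.float32)); b=np.array([ray(m,u,v,z)[:2] for u,v in cv2.boxPoints(r)]); print(nm,c,a,ray(m,*c,z)[:2].round(0),b.mean(0).round(0),b.round(0).tolist())
E
```

```text
6.0333 [ 548.65163293 -279.95116908  195.13349722] -52.55554167903605
red [  7.26477541 175.82033097] 423 [ 722. -193.] [ 720. -195.] [[730.0, -201.0], [720.0, -209.0], [710.0, -189.0], [721.0, -181.0]]
red [312.45367412 235.79872204] 1252 [ 552. -275.] [ 552. -275.] [[568.0, -256.0], [574.0, -266.0], [536.0, -293.0], [529.0, -284.0]]
red [505.04507042 367.2084507 ] 355 [ 387. -279.] [ 388. -279.] [[400.0, -272.0], [403.0, -281.0], [377.0, -286.0], [373.0, -277.0]]
nut [278.57939914 182.77682403] 699 [ 587. -277.] [ 586. -277.] [[603.0, -279.0], [584.0, -294.0], [570.0, -275.0], [590.0, -260.0]]
nut [314.21335505 184.53908795] 614 [ 565. -292.] [ 564. -292.] [[580.0, -286.0], [571.0, -307.0], [548.0, -297.0], [557.0, -276.0]]
nut [350.41639871 184.89549839] 622 [ 543. -309.] [ 543. -308.] [[559.0, -303.0], [550.0, -323.0], [526.0, -314.0], [535.0, -293.0]]
nut [311.46666667 454.6125    ] 240 [415. -90.] [415. -89.] [[432.0, -72.0], [436.0, -79.0], [397.0, -106.0], [393.0, -99.0]]
cap [273.88721805 245.89473684] 266 [ 561. -236.] [ 561. -236.] [[572.0, -229.0], [571.0, -246.0], [549.0, -244.0], [550.0, -227.0]]
cap [350.80916031 247.38549618] 262 [ 513. -271.] [ 514. -271.] [[523.0, -261.0], [520.0, -284.0], [504.0, -281.0], [507.0, -258.0]]
```

View pics/w3.png

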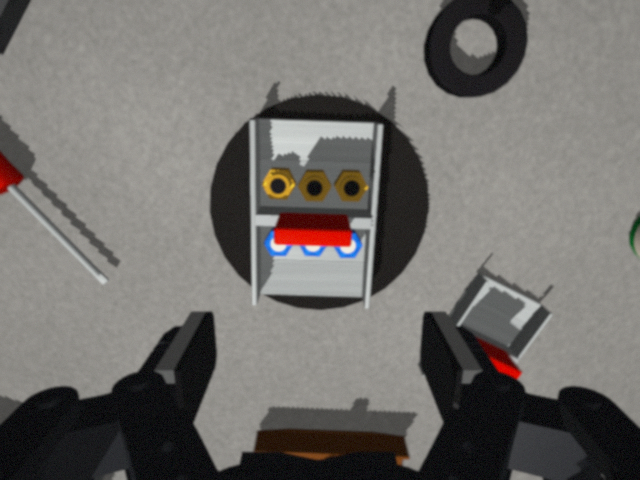

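The wrist view shows the dish square to the tool: nuts at (279,183), (314,185), (350,185), the red handle at (312,230), and the caps behind it. The smaller look-alike is at right, and the tape roll is at (475,43).

Call:
arm_command(series=[85, -0.3, -0.5, 2, 1.5, 85, -0.3, -0.5, 5, 1.5, 85, -0.3, -0.5, 8, 1.5, 85, -0.3, -0.5, 11, 1.5, 85, -0.3, -0.5, 12.5, 1.5])

```text
clock: 6.5
eef_pos: [549.6, -266.3, 66.1]
tool_rot: [3.141, 0.004, -0.928]
force: [-0.3, 0.9, -0.0]
width: 72.8
gripper_force: 0.0
```

Call:
arm_command(series=[85, 0, 0, 0.8, 0, 85, 0, 0, 1.6, 0, 85, 0, 0, 2, 0, 85, 0, 0, 2, 0, 70, 0, 0, 2, 0])

```text
clock: 6.92
eef_pos: [551.4, -268.6, 49.3]
tool_rot: [-3.141, -0.001, -0.932]
force: [0.7, -0.2, 0.1]
width: 62.2
gripper_force: 0.0
```

Call:
arm_command(series=[65, 0, 0, 0, 0, 62, 0, 0, 0, 0, 60, 0, 0, 0, 0, 58, 0, 0, 0, 0, 58, 0, 0, 0, 0])

```text
clock: 7.33
eef_pos: [550.2, -269.5, 49.1]
tool_rot: [3.141, -0.001, -0.933]
force: [-4.1, -2.5, 5.9]
width: 49.9
gripper_force: 12.5
```

Call:
arm_command(series=[68, 0, 0, 0, 0, 68, 0.2, 0, 0, 0, 68, 0.5, 0, 0, 0, 68, 0.5, 0, 0, 0, 60, 0.5, 0, 0, 0])

```text
clock: 7.75
eef_pos: [553.8, -272.5, 48.2]
tool_rot: [3.142, -0.0, -0.932]
force: [-0.9, -0.4, -0.6]
width: 51.5
gripper_force: 0.1
```

Call:
arm_command(series=[50, 0, 0, 0, 0, 40, 0, 0, 0, 0, 40, 0, 0, 0, 0, 40, 0, 0, 0, 0, 40, 0, 0, 0, 0])

```text
clock: 8.17
eef_pos: [553.7, -272.7, 48.5]
tool_rot: [3.142, -0.001, -0.932]
force: [-1.6, -0.8, 3.9]
width: 49.1
gripper_force: 63.2
```

Call:
arm_command(series=[40, 0, 0, -0.5, 0, 40, 0, 0, -1.5, 0, 40, 0, 0, -3, 0, 40, 0, 0, -4.5, 0, 40, 0, 0, -6, 0])

```text
clock: 8.58
eef_pos: [553.1, -271.5, 108.7]
tool_rot: [3.141, 0.002, -0.932]
force: [0.4, -0.4, -4.7]
width: 49.1
gripper_force: 63.0
```

```bash
python3 - <<'E'
from h import *
s=monitor.read_state(); print(s["eef_pos"],s["force"],s["width"])
a,_=viewer.get_image("wrist");b,_=viewer.get_image("scene")
b=cv2.resize(b[250:420,140:340],(560,476))[:, :]
cv2.imwrite("pics/c4.png",cv2.hconcat([cv2.resize(a,(240,180)),np.zeros((180,1,3),np.uint8)])[:,:,::-1])
o=np.zeros((476,800,3),np.uint8);o[:180,:240]=cv2.resize(a,(240,180));o[:,240:]=b
cv2.imwrite("pics/c4.png",o[:,:,::-1])
E
```

```text
[ 553.13431715 -271.51418861  108.70640513] [ 0.39168613 -0.41522772 -4.73591293] 49.060337379563244
```

View pics/c4.png

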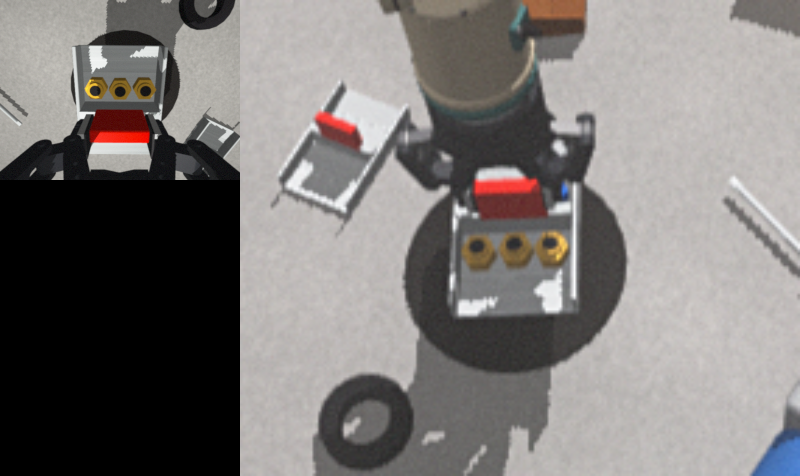

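Lifted level in the pivot grip, nuts at (480,250), (515,248), (552,247) in the crop. I carry it to the yellow cell, turning 70° on the way.

```bash
python3 - <<'E'
from h import *
for y in [-53.4,-39.4,-25.4,-11.4,2.6]: print(go(np.zeros(3),np.radians(y),(7.7,83.6,0)))
E
```

```text
[-6.25 -5.6  -0.  ]
[-4.71 -6.95 -0.  ]
[-2.89 -7.88 -0.  ]
[-0.9  -8.35 -0.  ]
[ 1.15 -8.32 -0.  ]
```

Call:
arm_command(series=[40, 0, 0, -0.7, 0, 40, 0, 0, -2, 0, 40, 0, 0, -3.5, 0, 40, 0, 0, -5, 0, 40, 0, 0, -6, 0])

```text
clock: 9.1
eef_pos: [553.4, -272.1, 168.7]
tool_rot: [3.141, 0.001, -0.932]
force: [1.0, -0.4, -5.1]
width: 48.9
gripper_force: 63.1
```

Call:
arm_command(series=[40, -0.5, -0.4, 0, -1, 40, -1.5, -1.3, 0, -4, 40, -3, -2.7, 0, -7, 40, -4.6, -4.1, 0, -10.5, 40, -6.2, -5.6, 0, -14])

```text
clock: 9.52
eef_pos: [560.4, -186.3, 166.8]
tool_rot: [3.141, 0.004, -0.682]
force: [0.7, -0.4, -5.0]
width: 49.2
gripper_force: 63.1
```

Call:
arm_command(series=[40, -0.9, -1.4, 0, -2.8, 40, -1.9, -2.8, 0, -5.6, 40, -2.8, -4.2, 0, -8.4, 40, -3.8, -5.6, 0, -11.2, 40, -4.7, -7, 0, -14])

```text
clock: 9.93
eef_pos: [569.6, -103.8, 168.1]
tool_rot: [3.141, 0.0, -0.439]
force: [0.5, 0.0, -4.3]
width: 48.9
gripper_force: 63.1
```

Call:
arm_command(series=[40, -0.6, -1.6, 0, -2.8, 40, -1.2, -3.2, 0, -5.6, 40, -1.7, -4.7, 0, -8.4, 40, -2.3, -6.3, 0, -11.2, 40, -2.9, -7.9, 0, -14])

```text
clock: 10.35
eef_pos: [577.6, -20.0, 168.4]
tool_rot: [3.142, -0.0, -0.195]
force: [0.4, -0.4, -4.5]
width: 48.8
gripper_force: 63.1
```

Call:
arm_command(series=[40, -0.2, -1.7, 0, -2.8, 40, -0.4, -3.4, 0, -5.6, 40, -0.5, -5, 0, -8.4, 40, -0.7, -6.7, 0, -11.2, 40, -0.9, -8.4, 0, -14])

```text
clock: 10.77
eef_pos: [585.4, 64.1, 168.3]
tool_rot: [3.141, -0.0, 0.05]
force: [0.2, -0.1, -4.0]
width: 48.5
gripper_force: 63.1
```

Call:
arm_command(series=[40, 0.3, -2, 0, -3, 40, 0.6, -4, 0, -6.5, 40, 0.9, -6, 0, -10, 40, 1.1, -7.5, 0, -13, 40, 1.1, -8.3, 0, -14])

```text
clock: 11.18
eef_pos: [592.6, 150.3, 168.3]
tool_rot: [-3.14, -0.001, 0.297]
force: [0.5, 2.0, -5.1]
width: 48.9
gripper_force: 63.1
```

```bash
python3 - <<'E'
from h import *
s=monitor.read_state(); print(s["clock"],s["eef_pos"],s["force"],np.degrees(s["tool_rot"]))
a,_=viewer.get_image("wrist");b,_=viewer.get_image("scene");c,_=viewer.get_image("top")
o=np.zeros((600,800,3),np.uint8);o[:300,:400]=cv2.resize(a,(400,300));o[:300,400:]=cv2.resize(c[190:280,190:310],(400,300));o[300:]=cv2.resize(b[110:260,250:450],(800,600))[150:450]
cv2.imwrite("pics/c5.png",o[:,:,::-1])
m=viewer.camera_model("wrist")
cx=np.array([.961,.276]);cy=np.array([-.276,.961]); 
print(go(s["eef_pos"],s["tool_rot"][2],(591.5,146.4,130)), (s["eef_pos"][:2]-[604,150])@np.c_[cx,cy])
E
```

```text
11.1833 [592.64531876 150.28808164 168.30391323] [ 0.45779318  2.03152373 -5.05344003] [-1.79883411e+02 -7.00364019e-02  1.70227300e+01]
[-0.22  0.34  3.83] [-10.83233814   3.41073848]
```

View pics/c5.png

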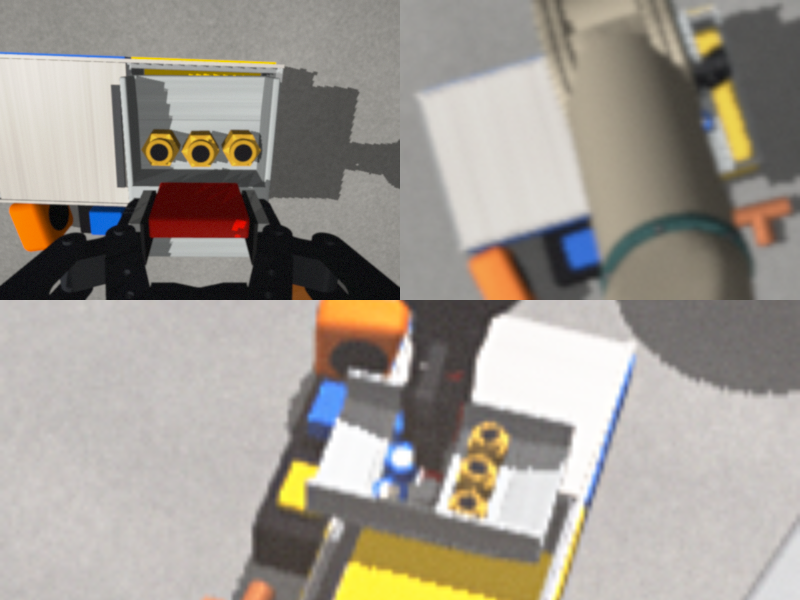

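Dish is level over the open cell, nuts at (160,148), (201,148), (241,148), caps behind the handle. Now I lower it so that its cap side rests on the near wall.

Call:
arm_command(series=[40, -0.1, 0.3, 1, 0, 40, -0.1, 0.3, 2.5, 0, 40, -0.1, 0.3, 4, 0, 40, -0.1, 0.3, 5.3, 0, 40, -0.1, 0.3, 6, 0])

```text
clock: 11.75
eef_pos: [591.2, 140.0, 106.1]
tool_rot: [3.14, 0.004, 0.287]
force: [-0.2, -0.7, -5.6]
width: 48.8
gripper_force: 63.2
```

Call:
arm_command(series=[40, 0, 0, 0.2, 0, 40, 0, 0, 0.4, 0, 40, 0, 0, 0.6, 0, 40, 0, 0, 0.8, 0, 40, 0, 0, 1, 0])

```text
clock: 12.17
eef_pos: [595.0, 143.0, 100.4]
tool_rot: [3.141, -0.006, 0.289]
force: [4.0, -0.7, 5.6]
width: 48.8
gripper_force: 64.4
```

Call:
arm_command(series=[40, 0, 0, 0.2, 0, 40, 0, 0, 0.4, 0, 40, 0, 0, 0.6, 0, 40, 0, 0, 0.8, 0, 40, 0, 0, 1, 0])

```text
clock: 12.58
eef_pos: [601.1, 144.7, 93.2]
tool_rot: [3.141, -0.019, 0.289]
force: [10.3, 0.6, 10.3]
width: 48.7
gripper_force: 65.8
```

```bash
cat > look.py <<'E'
from h import *
import sys
s=monitor.read_state(); print(s["clock"],s["eef_pos"].round(1),s["force"].round(1),np.degrees(s["tool_rot"]).round(1))
a,da=viewer.get_image("wrist");b,db=viewer.get_image("scene");ma,mb=viewer.camera_model("wrist"),viewer.camera_model("scene")
np.savez("pics/last.npz",a=a,da=da,b=b,db=db)
o=np.zeros((600,800,3),np.uint8);o[:300,:400]=cv2.resize(a,(400,300));o[:,400:]=cv2.resize(b[130:250,300:380],(400,600))
cv2.imwrite(sys.argv[1],o[:,:,::-1])
# tilt: plane fit of depth points of grey dish floor/red handle in tool frame
def pts(m,d,mask):
    v,u=np.nonzero(mask&(d>0)); q=np.linalg.inv(m["mtx"])@np.array([u,v,np.ones(len(u))])*d[v,u]; return (m["R"].T@(q-m["t"][:,None])).T
y=s["tool_rot"][2]; ex=np.array([np.cos(y),np.sin(y)]); ey=np.array([-np.sin(y),np.cos(y)])
for n,m,p,d in [("wrist",ma,a,da),("scene",mb,b,db)]:
    X=pts(m,d,np.ones(d.shape,bool)); uv=np.argwhere(d>0); r=X[:,:2]-s["eef_pos"][:2]; L=np.c_[r@ex,r@ey,X[:,2]]
    H=hsv(p)[uv[:,0],uv[:,1]]
    floor=(abs(L[:,1])<38)&(L[:,0]>5)&(L[:,0]<70)&(L[:,2]<s["eef_pos"][2]+20)&(L[:,2]>8)&(H[:,1]<60)
    nut=(H[:,0]>10)&(H[:,0]<30)&(H[:,1]>90)&(abs(L[:,1])<70)&(L[:,0]>-20)&(L[:,0]<90)&(L[:,2]>6.5)&(L[:,2]<120)
    red=((H[:,0]<7)&(H[:,1]>150)&(abs(L[:,1])<40)&(abs(L[:,0])<50)&(L[:,2]>60))
    for k,M in [("floor",floor),("nut",nut),("red",red)]:
        if M.sum()>10:
            Q=L[M]; print(n,k,M.sum(),Q.mean(0).round(0),"x",np.percentile(Q[:,0],[5,95]).round(0),"z",np.percentile(Q[:,2],[5,95]).round(0))
            if k=="floor":
                f=np.polyfit(Q[:,0],Q[:,2],1); res=abs(Q[:,2]-np.polyval(f,Q[:,0])); f=np.polyfit(Q[res<8,0],Q[res<8,2],1); print("  slope deg",np.degrees(np.arctan(f[0])).round(1),"z0",f[1].round(0))
E
python3 look.py pics/l1.png
```

```text
12.5833 [601.1 144.7  93.2] [10.3  0.6 10.3] [179.9  -1.1  16.6]
wrist floor 19292 [40. -0. 53.] x [11. 68.] z [ 46. 103.]
  slope deg -24.8 z0 71.0
wrist nut 7783 [32. -0. 63.] x [ 8. 77.] z [55. 69.]
wrist red 9910 [  5.  -1. 113.] x [-1.  8.] z [ 87. 123.]
scene floor 347 [43.  4. 50.] x [12. 63.] z [42. 98.]
  slope deg -22.8 z0 67.0
scene nut 246 [36. -3. 57.] x [ 9. 80.] z [35. 68.]
```

View pics/l1.png

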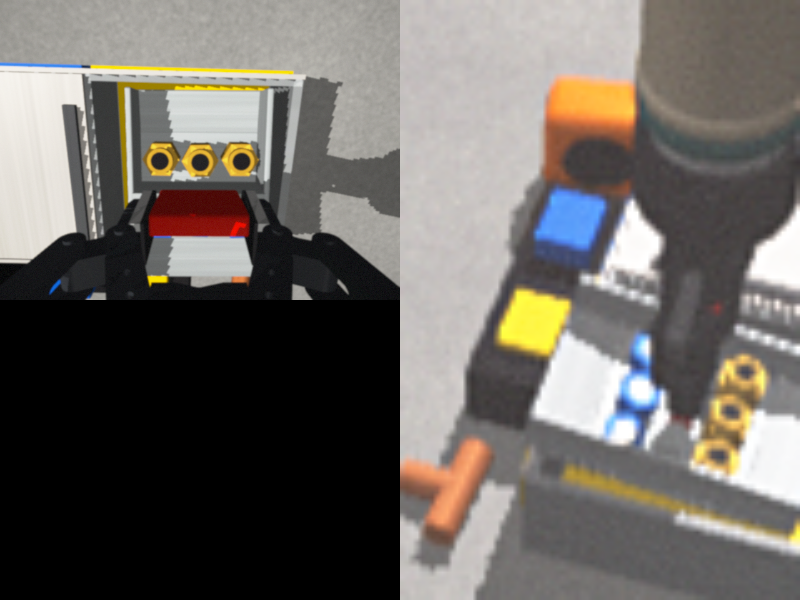

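The tip is working: the view shows the dish leaning with its nuts at (160,160), (200,160), (240,160) still in place and the caps held behind the divider. I continue by numbers.

Call:
arm_command(series=[40, -0.1, 0, 0.2, 0, 40, -0.2, 0, 0.4, 0, 40, -0.3, 0, 0.6, 0, 40, -0.4, 0, 0.8, 0, 40, -0.4, 0, 1, 0])

```text
clock: 13.1
eef_pos: [604.7, 145.7, 86.3]
tool_rot: [3.141, -0.035, 0.289]
force: [18.1, 4.3, 13.4]
width: 48.9
gripper_force: 66.9
```

```bash
cat >> look.py <<'E'
    if n=="wrist" and red.sum()>50:
        for lo,hi in [(-8,8)]:
            Q=L[red&(abs(L[:,1])<15)]; zt=np.percentile(Q[:,2],98)
            zb=np.arange(Q[:,2].min()+3,zt-3,3); xs=[np.percentile(Q[abs(Q[:,2]-z)<1.5,0],50) if (abs(Q[:,2]-z)<1.5).sum()>5 else np.nan for z in zb]
            print("  red profile z,x",list(zip(zb.round(),np.round(xs,1))))
        F=L[(H[:,1]<60)&(abs(L[:,1])<12)&(L[:,0]>-20)&(L[:,0]<95)&(L[:,2]<110)]
        xb=np.arange(-20,95,6); print("  floor profile",[(int(x),int(np.median(F[abs(F[:,0]-x)<3,2]))) for x in xb if (abs(F[:,0]-x)<3).sum()>5])
E
python3 look.py pics/l2.png
```

```text
13.1 [604.7 145.7  86.3] [18.1  4.3 13.4] [179.9  -2.   16.5]
wrist floor 19942 [39. -0. 46.] x [11. 68.] z [35. 96.]
  slope deg -22.4 z0 57.0
wrist nut 7600 [29. -0. 57.] x [ 4. 74.] z [51. 62.]
wrist red 8708 [  6.  -1. 109.] x [ 1. 10.] z [ 83. 117.]
  red profile z,x [(np.float64(77.0), np.float64(1.7)), (np.float64(80.0), np.float64(2.4)), (np.float64(83.0), np.float64(3.0)), (np.float64(86.0), np.float64(3.8)), (np.float64(89.0), np.float64(4.4)), (np.float64(92.0), np.float64(5.2)), (np.float64(95.0), np.float64(5.9)), (np.float64(98.0), np.float64(6.6)), (np.float64(101.0), np.float64(7.3)), (np.float64(104.0), np.float64(8.0)), (np.float64(107.0), np.float64(8.7)), (np.float64(110.0), np.float64(9.4)), (np.float64(113.0), np.float64(9.2))]
  floor profile [(-8, 46), (-2, 45), (4, 43), (10, 61), (16, 60), (22, 39), (28, 37), (34, 37), (40, 36), (46, 36), (52, 35), (58, 35), (64, 58), (70, 62), (76, -1), (82, -1), (88, -1), (94, -1)]
scene floor 365 [41.  3. 43.] x [12. 68.] z [31. 91.]
  slope deg -24.2 z0 58.0
scene nut 228 [35. -2. 51.] x [ 7. 76.] z [30. 62.]
```

Call:
arm_command(series=[40, 0, 0, -1, 0, 40, 0, 0, -2, 0, 40, 0, 0, -3, 0, 40, -1, 0, -3.2, 0, 40, -2, 0, -3.2, 0])

```text
clock: 13.62
eef_pos: [569.4, 136.2, 111.3]
tool_rot: [-3.142, -0.001, 0.29]
force: [-0.0, -0.2, -5.4]
width: 49.2
gripper_force: 65.2
```

```bash
python3 look.py pics/l3.png | grep -v scene
```

```text
13.6167 [569.4 136.2 111.3] [-0.  -0.2 -5.4] [-1.80e+02 -1.00e-01  1.66e+01]
wrist floor 13430 [33. -0. 67.] x [ 8. 51.] z [ 57. 121.]
  slope deg -38.5 z0 93.0
wrist nut 5732 [21. -2. 78.] x [10. 30.] z [68. 83.]
wrist red 8824 [  3.  -1. 132.] x [-2.  7.] z [107. 140.]
  red profile z,x [(np.float64(101.0), np.float64(-1.6)), (np.float64(104.0), np.float64(-0.8)), (np.float64(107.0), np.float64(0.0)), (np.float64(110.0), np.float64(0.9)), (np.float64(113.0), np.float64(1.6)), (np.float64(116.0), np.float64(2.4)), (np.float64(119.0), np.float64(3.3)), (np.float64(122.0), np.float64(4.1)), (np.float64(125.0), np.float64(4.9)), (np.float64(128.0), np.float64(5.7)), (np.float64(131.0), np.float64(6.5)), (np.float64(134.0), np.float64(7.3)), (np.float64(137.0), np.float64(5.8))]
  floor profile [(-14, 70), (-8, 70), (-2, 67), (4, 66), (10, 64), (16, 82), (22, 81), (28, 60), (34, 59), (40, 58), (46, 58), (52, 57)]
  slope deg -36.8 z0 91.0
```

Call:
arm_command(series=[40, 0, 0, 0.6, 0, 40, 0, 0, 1.2, 0, 40, 0.4, 0, 1.8, 0, 40, 0.9, 0, 2.1, 0, 40, 1.4, 0, 2.3, 0])

```text
clock: 14.13
eef_pos: [584.9, 140.8, 88.2]
tool_rot: [-3.141, -0.003, 0.289]
force: [0.3, 0.1, 5.4]
width: 48.9
gripper_force: 67.5
```

Call:
arm_command(series=[40, 0.5, 0, 0.1, 0, 40, 1, 0, 0.3, 0, 40, 1.5, 0, 0.5, 0, 40, 2, 0, 0.7, 0, 40, 2.4, 0, 0.8, 0])

```text
clock: 14.55
eef_pos: [606.1, 147.0, 78.3]
tool_rot: [3.142, 0.001, 0.29]
force: [0.4, -0.0, -6.4]
width: 48.5
gripper_force: 66.3
```

```bash
python3 look.py pics/l4.png | grep -v "scene floor"
```

```text
14.55 [606.1 147.   78.3] [ 0.4 -0.  -6.4] [180.    0.   16.6]
wrist floor 16060 [37. -0. 40.] x [11. 68.] z [20. 90.]
  slope deg 15.8 z0 28.0
wrist nut 8441 [35.  0. 48.] x [ 6. 72.] z [38. 58.]
wrist red 7086 [  6.  -1. 104.] x [ 1. 11.] z [ 83. 109.]
  red profile z,x [(np.float64(72.0), np.float64(-1.6)), (np.float64(75.0), np.float64(-0.5)), (np.float64(78.0), np.float64(0.2)), (np.float64(81.0), np.float64(1.5)), (np.float64(84.0), np.float64(2.7)), (np.float64(87.0), np.float64(4.3)), (np.float64(90.0), np.float64(5.7)), (np.float64(93.0), np.float64(6.8)), (np.float64(96.0), np.float64(8.0)), (np.float64(99.0), np.float64(9.1)), (np.float64(102.0), np.float64(10.4)), (np.float64(105.0), np.float64(9.8))]
  floor profile [(-20, 39), (-14, 39), (-8, 37), (-2, 34), (4, 32), (10, 49), (16, 47), (22, 25), (28, 24), (34, 22), (40, 21), (46, 19), (64, 58), (70, 62), (76, -1), (82, -1), (88, -1), (94, -1)]
  slope deg 8.4 z0 23.0
scene nut 238 [35. -1. 43.] x [ 8. 74.] z [28. 56.]
```

Call:
arm_command(series=[40, 0, 0, -1, 0, 40, 0, 0, -2.2, 0, 40, -1.2, 0, -2.6, 0, 40, -2.4, 0, -2.6, 0, 40, -3.4, 0, -2.6, 0])

```text
clock: 15.07
eef_pos: [572.7, 136.9, 107.0]
tool_rot: [3.141, -0.001, 0.29]
force: [-0.9, -0.3, -4.3]
width: 48.7
gripper_force: 66.2
```

Call:
arm_command(series=[40, 0, 0, 0.4, 0, 40, 0, 0, 0.8, 0, 40, 0.3, 0, 1.2, 0, 40, 0.6, 0, 1.6, 0, 40, 0.9, 0, 2, 0])

```text
clock: 15.48
eef_pos: [584.7, 140.7, 86.5]
tool_rot: [-3.141, -0.005, 0.289]
force: [0.2, -0.3, 9.2]
width: 48.6
gripper_force: 67.9
```

Call:
arm_command(series=[40, 0.3, 0, 0.2, 0, 40, 0.6, 0, 0.4, 0, 40, 0.9, 0, 0.6, 0, 40, 1.2, 0, 0.8, 0, 40, 1.2, 0, 0.9, 0])

```text
clock: 15.9
eef_pos: [597.7, 144.6, 77.9]
tool_rot: [-3.141, -0.008, 0.289]
force: [3.4, 1.7, 8.3]
width: 48.9
gripper_force: 67.9
```

```bash
python3 look.py pics/l5.png | grep -v "scene floor"
```

```text
15.9 [597.7 144.6  77.9] [3.4 1.7 8.3] [-180.    -0.4   16.6]
wrist floor 7405 [16. -0. 38.] x [ 6. 35.] z [19. 94.]
  slope deg -20.2 z0 49.0
wrist nut 7480 [44.  0. 41.] x [21. 81.] z [28. 58.]
wrist red 5887 [  7.  -1. 107.] x [ 2. 11.] z [104. 109.]
  red profile z,x [(np.float64(105.0), np.float64(9.2))]
  floor profile [(-20, 40), (-14, 38), (-8, 34), (-2, 31), (4, 27), (10, 24), (16, 23), (22, 21), (28, 37), (34, 36), (40, 35), (70, 59), (76, 62), (82, 0), (88, 0), (94, 0)]
  slope deg 14.1 z0 25.0
scene nut 265 [47. -1. 34.] x [23. 83.] z [ 8. 56.]
```

Call:
arm_command(series=[40, 0.3, 0, 0.2, 0, 40, 0.6, 0, 0.5, 0, 40, 0.6, 0, 0.8, 0, 40, 0.6, 0, 0.8, 0, 40, 0, 0, 0.6, 0])

```text
clock: 16.42
eef_pos: [602.2, 146.0, 73.3]
tool_rot: [-3.141, -0.018, 0.289]
force: [11.4, 3.1, 4.6]
width: 48.7
gripper_force: 67.6
```

Call:
arm_command(series=[40, 0, 0, -1, 0, 40, 0, 0, -2, 0, 40, 0, 0, -3.2, 0, 40, 0, 0, -4.4, 0, 40, 0, 0, -5, 0])

```text
clock: 16.83
eef_pos: [594.2, 143.4, 122.2]
tool_rot: [3.142, -0.002, 0.29]
force: [0.6, 0.7, -3.9]
width: 49.0
gripper_force: 66.9
```

```bash
python3 look.py pics/l6.png | grep -v "scene floor"
```

```text
16.8333 [594.2 143.4 122.2] [ 0.6  0.7 -3.9] [ 1.80e+02 -1.00e-01  1.66e+01]
wrist floor 10719 [18. -0. 70.] x [ 6. 33.] z [ 23. 137.]
  slope deg -43.0 z0 82.0
wrist nut 4705 [50.  1. 30.] x [27. 85.] z [15. 58.]
wrist red 5803 [  7.  -1. 150.] x [ 3. 11.] z [147. 153.]
  red profile z,x [(np.float64(148.0), np.float64(10.0))]
  floor profile [(-20, 83), (-14, 80), (-8, 77), (-2, 73), (4, 69), (10, 66), (16, 63), (22, 61), (28, 58), (34, 22), (40, 22), (76, 58), (82, 62), (88, -1), (94, -1)]
  slope deg -32.3 z0 76.0
scene nut 250 [50. -4. 28.] x [ 1. 87.] z [ 7. 59.]
```

```bash
python3 - <<'E'
from h import *
z=np.load("pics/last.npz"); p,d=z["a"],z["da"]; m=viewer.camera_model("wrist")
for c,a,pts in blobs(p,(12,90,60),(28,255,255),(0,0,640,480),100):
    dd=d[pts[:,1],pts[:,0]]; q=np.linalg.inv(m["mtx"])@np.array([*c,1])*np.median(dd[dd>0]); print(c.round(),a,(m["R"].T@(q-m["t"])).round())
E
```

```text
[310.  93.] 1440 [673. 170.  57.]
[308. 159.] 19101 [639. 162.   7.]
[ 15. 411.] 2342 [456. 286.  55.]
[ 72. 388.] 208 [442. 276.  11.]
```

View pics/l6.png

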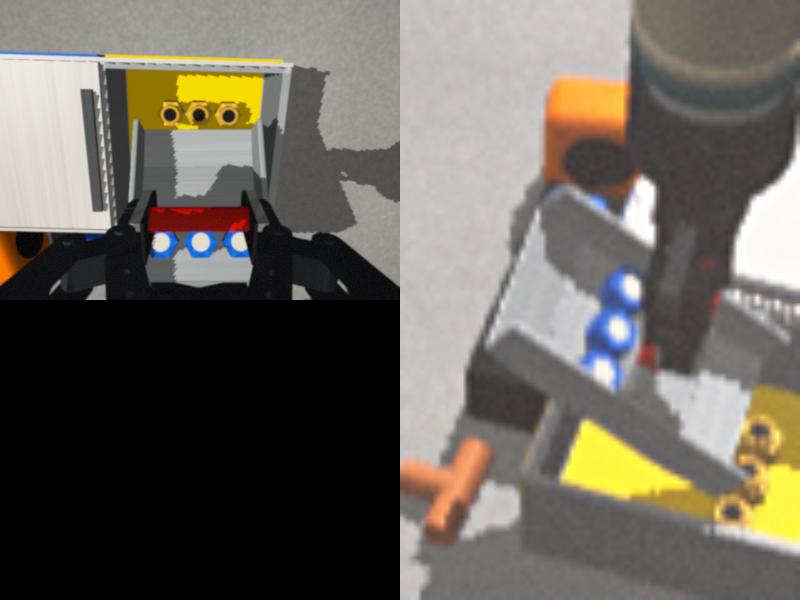

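The final view shows all three nuts on the yellow floor at (171,114), (199,114), (229,114), and the caps still behind the handle at (161,244), (200,244), (238,244). Now I level the dish by dragging its underside back over the near wall.

Call:
arm_command(series=[40, 0, 0, -1, 0, 40, 0, 0, -2, 0, 40, -1, 0, -2, 0, 40, -2.5, 0, -2, 0, 40, -4, 0, -2, 0])

```text
clock: 17.35
eef_pos: [554.9, 131.7, 141.0]
tool_rot: [3.142, -0.001, 0.29]
force: [-1.6, 0.9, -3.5]
width: 48.7
gripper_force: 66.9
```

Call:
arm_command(series=[40, -1, 0, 0, 0, 40, -1.5, 0, 0.5, 0, 40, -1.5, 0, 1.2, 0, 40, -1.5, 0, 1.8, 0, 40, -1.5, 0, 2.2, 0])

```text
clock: 17.77
eef_pos: [541.2, 127.7, 117.4]
tool_rot: [-3.142, -0.0, 0.29]
force: [0.5, 0.3, -4.7]
width: 48.4
gripper_force: 66.9
```

```bash
python3 look.py pics/l7.png | grep -v "scene"
```

```text
17.7667 [541.2 127.7 117.4] [ 0.5  0.3 -4.7] [-180.    -0.    16.6]
wrist floor 9729 [16. -0. 68.] x [ 6. 28.] z [ 53. 133.]
  slope deg -25.7 z0 66.0
wrist nut 2078 [81. -1. 21.] x [37. 89.] z [15. 51.]
wrist red 5807 [  7.  -1. 145.] x [ 2. 11.] z [142. 148.]
  red profile z,x [(np.float64(143.0), np.float64(9.7))]
  floor profile [(-20, 78), (-14, 75), (-8, 71), (-2, 67), (4, 64), (10, 61), (16, 58), (22, 55), (28, 53), (88, 21), (94, 22)]
  slope deg -32.5 z0 70.0
```

Call:
arm_command(series=[40, -0.5, 0, 0.2, 0, 40, -1.1, 0, 0.5, 0, 40, -1.7, 0, 0.7, 0, 40, -2.3, 0, 1, 0, 40, -2.9, 0, 1.2, 0])

```text
clock: 18.28
eef_pos: [518.2, 121.0, 110.4]
tool_rot: [-3.141, -0.013, 0.289]
force: [0.2, 1.2, 16.7]
width: 48.8
gripper_force: 74.5
```

```bash
python3 look.py pics/l8.png | grep -v "scene"
```

```text
18.2833 [518.2 121.  110.4] [ 0.2  1.2 16.7] [-180.    -0.8   16.6]
wrist floor 17258 [25. -0. 65.] x [ 7. 46.] z [ 57. 120.]
  slope deg -11.6 z0 66.0
wrist nut 348 [21. 31. 50.] x [-17.  51.] z [38. 68.]
wrist red 8051 [  4.  -1. 137.] x [-1.  9.] z [113. 143.]
  red profile z,x [(np.float64(105.0), np.float64(-2.4)), (np.float64(108.0), np.float64(-1.5)), (np.float64(111.0), np.float64(-0.4)), (np.float64(114.0), np.float64(0.4)), (np.float64(117.0), np.float64(1.6)), (np.float64(120.0), np.float64(2.5)), (np.float64(123.0), np.float64(3.6)), (np.float64(126.0), np.float64(4.7)), (np.float64(129.0), np.float64(5.7)), (np.float64(132.0), np.float64(6.7)), (np.float64(135.0), np.float64(7.7)), (np.float64(138.0), np.float64(8.4))]
  floor profile [(-14, 73), (-8, 71), (-2, 69), (4, 67), (10, 65), (16, 63), (22, 61), (28, 60), (34, 59), (40, 58), (46, 57)]
  slope deg -12.6 z0 68.0
```

Call:
arm_command(series=[40, -0.4, 0, 0.2, 0, 40, -0.8, 0, 0.4, 0, 40, -1.2, 0, 0.6, 0, 40, -1.6, 0, 0.8, 0, 40, -2, 0, 1, 0])

```text
clock: 18.8
eef_pos: [496.9, 114.9, 98.6]
tool_rot: [-3.141, -0.009, 0.29]
force: [1.7, 1.6, 6.4]
width: 49.1
gripper_force: 79.1
```

```bash
python3 look.py pics/l9.png | grep -v "scene"
```

```text
18.8 [496.9 114.9  98.6] [1.7 1.6 6.4] [-180.    -0.5   16.6]
wrist floor 32655 [34.  0. 67.] x [ 6. 67.] z [62. 89.]
  slope deg -2.7 z0 66.0
wrist nut 769 [35. 30. 52.] x [-3. 72.] z [17. 76.]
wrist red 12639 [  6.  -1. 123.] x [-1.  9.] z [ 97. 134.]
  red profile z,x [(np.float64(94.0), np.float64(7.9)), (np.float64(97.0), np.float64(8.0)), (np.float64(100.0), np.float64(8.0)), (np.float64(103.0), np.float64(8.1)), (np.float64(106.0), np.float64(8.1)), (np.float64(109.0), np.float64(8.2)), (np.float64(112.0), np.float64(8.2)), (np.float64(115.0), np.float64(8.3)), (np.float64(118.0), np.float64(8.3)), (np.float64(121.0), np.float64(8.3)), (np.float64(124.0), np.float64(8.4)), (np.float64(127.0), np.float64(8.4)), (np.float64(130.0), np.float64(8.5))]
  floor profile [(4, 74), (10, 62), (16, 62), (22, 62), (28, 62), (34, 62), (40, 62), (46, 63), (52, 63), (58, 64), (64, 65), (70, 65)]
  slope deg -1.7 z0 64.0
```

Call:
arm_command(series=[40, 0, 0, -0.7, 0, 40, 0, 0, -2, 0, 40, 0, 0, -3.6, 0, 40, 0, 0, -5, 0, 40, 0, 0, -6, 0])

```text
clock: 19.32
eef_pos: [493.4, 113.2, 157.5]
tool_rot: [3.141, 0.0, 0.289]
force: [-0.1, 0.4, -4.0]
width: 48.9
gripper_force: 78.3
```

Call:
arm_command(series=[40, -0.1, 0.5, 0, 0, 40, -0.3, 1.6, 0, 0, 40, -0.6, 3.2, 0, 0, 40, -0.9, 5, 0, 0, 40, -1.2, 6.9, 0, 0])

```text
clock: 19.73
eef_pos: [500.7, 42.1, 155.2]
tool_rot: [3.142, 0.003, 0.29]
force: [0.5, 0.2, -3.5]
width: 49.1
gripper_force: 78.3
```

Call:
arm_command(series=[40, -0.3, 1.9, 0, 0, 40, -0.6, 3.8, 0, 0, 40, -1, 5.7, 0, 0, 40, -1.3, 7.6, 0, 0, 40, -1.6, 9.5, 0, 0])

```text
clock: 20.15
eef_pos: [512.2, -54.1, 155.1]
tool_rot: [-3.141, 0.003, 0.288]
force: [1.5, 0.5, -3.4]
width: 49.1
gripper_force: 78.3
```

Call:
arm_command(series=[40, -0.3, 1.9, 0, 0, 40, -0.6, 3.8, 0, 0, 40, -1, 5.7, 0, 0, 40, -1.3, 7.6, 0, 0, 40, -1.6, 9.5, 0, 0])

```text
clock: 20.57
eef_pos: [523.7, -149.6, 154.9]
tool_rot: [-3.141, 0.003, 0.288]
force: [0.2, -0.6, -3.6]
width: 48.9
gripper_force: 78.3
```

Call:
arm_command(series=[40, -0.3, 1.9, 0, 0, 40, -0.6, 3.7, 0, 0, 40, -1, 5.5, 0, 0, 40, -1.3, 7, 0, 0, 40, -1.6, 8.4, 0, 0])

```text
clock: 20.98
eef_pos: [532.2, -234.7, 154.8]
tool_rot: [-3.141, 0.003, 0.288]
force: [-0.1, 0.3, -3.8]
width: 49.1
gripper_force: 78.3
```

```bash
python3 look.py pics/l10.png | grep -v "scene"; python3 - <<'E'
from h import *
s=monitor.read_state(); print(go(s["eef_pos"],s["tool_rot"][2],(545,-281,70)),s["tool_rot"])
E
```

```text
20.9833 [ 532.2 -234.7  154.8] [-0.1  0.3 -3.8] [-179.9    0.2   16.5]
wrist floor 32420 [ 34.   0. 124.] x [ 6. 67.] z [119. 145.]
  slope deg -2.7 z0 123.0
wrist red 12865 [  7.  -3. 180.] x [ 0. 10.] z [154. 191.]
  red profile z,x [(np.float64(151.0), np.float64(8.6)), (np.float64(154.0), np.float64(8.6)), (np.float64(157.0), np.float64(8.8)), (np.float64(160.0), np.float64(8.8)), (np.float64(163.0), np.float64(8.8)), (np.float64(166.0), np.float64(8.9)), (np.float64(169.0), np.float64(8.9)), (np.float64(172.0), np.float64(9.1)), (np.float64(175.0), np.float64(9.1)), (np.float64(178.0), np.float64(9.2)), (np.float64(181.0), np.float64(9.2)), (np.float64(184.0), np.float64(9.3)), (np.float64(187.0), np.float64(9.3))]
  floor profile [(70, 3), (76, 0), (82, 0), (88, 0), (94, 0)]
  slope deg -1.0 z0 120.0
[-0.04  4.6   8.53] [3.14022235e+00 2.37059936e-03 2.84433856e-01]
```

Call:
arm_command(series=[40, 0, 1.5, 0.3, 0, 40, 0, 3, 1, 0, 40, 0, 4.1, 2.5, 0, 40, 0, 4.4, 4.2, 0, 40, 0, 4.4, 6, 0])

```text
clock: 21.5
eef_pos: [546.7, -276.6, 95.2]
tool_rot: [3.14, -0.0, 0.288]
force: [0.3, -0.2, -4.6]
width: 48.9
gripper_force: 78.3
```

Call:
arm_command(series=[40, 0, 0, 1.3, 0, 40, 0, 0, 2.4, 0, 40, 0, 0, 3.2, 0, 40, 0, 0, 3.7, 0, 40, 0, 0, 4, 0])

```text
clock: 21.92
eef_pos: [546.6, -274.4, 55.6]
tool_rot: [-3.141, 0.0, 0.29]
force: [-0.8, 0.0, -3.2]
width: 49.2
gripper_force: 78.3
```

Call:
arm_command(series=[40, 0, 0, 0.1, 0, 40, 0, 0, 0.2, 0, 40, 0, 0, 0.3, 0, 40, 0, 0, 0.4, 0, 40, 0, 0, 0.5, 0])

```text
clock: 22.33
eef_pos: [547.0, -274.7, 51.7]
tool_rot: [3.141, -0.001, 0.29]
force: [-0.1, 0.0, -3.6]
width: 48.7
gripper_force: 78.3
```

Call:
arm_command(series=[40, 0, 0, 0.1, 0, 40, 0, 0, 0.2, 0, 40, 0, 0, 0.3, 0, 40, 0, 0, 0.4, 0, 40, 0, 0, 0.5, 0])

```text
clock: 22.75
eef_pos: [546.7, -274.5, 46.3]
tool_rot: [3.142, -0.0, 0.29]
force: [-0.5, -0.5, -4.1]
width: 49.1
gripper_force: 78.3
```

Call:
arm_command(series=[40, 0, 0, 0.1, 0, 40, 0, 0, 0.2, 0, 40, 0, 0, 0.3, 0, 40, 0, 0, 0.35, 0, 40, 0, 0, 0.4, 0])

```text
clock: 23.17
eef_pos: [546.5, -274.6, 42.7]
tool_rot: [-3.142, 0.0, 0.29]
force: [-2.5, 1.1, 4.9]
width: 48.8
gripper_force: 78.9
```

Call:
arm_command(series=[40, 0, 0, 0.1, 0, 40, 0, 0, 0.2, 0, 40, 0, 0, 0.2, 0, 40, 0, 0, 0.2, 0, 40, 0, 0, 0.2, 0])

```text
clock: 23.58
eef_pos: [546.3, -274.7, 42.5]
tool_rot: [3.141, 0.0, 0.289]
force: [-5.5, 2.2, 14.3]
width: 49.1
gripper_force: 80.5
```

Call:
arm_command(series=[50, 0, 0, 0.1, 0, 57, 0, 0, 0, 0, 62, 0, 0, 0, 0, 70, 0, 0, 0, 0, 78, 0, 0, 0, 0])

```text
clock: 24.0
eef_pos: [547.2, -274.8, 40.5]
tool_rot: [3.141, -0.001, 0.29]
force: [-0.1, -0.1, 0.1]
width: 66.7
gripper_force: 0.0
```

Call:
arm_command(series=[80, 0, 0, 0, 0, 80, 0, 0, -1, 0, 80, 0, 0, -3, 0, 80, 0, 0, -6, 0, 80, 0, 0, -9, 0])

```text
clock: 24.42
eef_pos: [546.1, -274.2, 131.0]
tool_rot: [-3.14, 0.001, 0.29]
force: [0.1, -0.2, -0.3]
width: 68.1
gripper_force: 0.0
```

Call:
arm_command(series=[80, 0, 0, -2, 0, 80, -2, 0, -4, 0, 80, -4, 0, -4, 0, 80, -6, 0, -4, 0, 80, -6, 0, -4, 0])

```text
clock: 24.83
eef_pos: [484.7, -293.9, 171.3]
tool_rot: [3.141, 0.004, 0.285]
force: [-1.8, -0.3, -0.1]
width: 68.6
gripper_force: 0.0
```

```bash
python3 - <<'E'
from h import *
s=monitor.read_state(); print(s["clock"],s["eef_pos"],s["force"],s["width"])
p,d=viewer.get_image("wrist"); m=viewer.camera_model("wrist"); cv2.imwrite("pics/end.png",p[:,:,::-1])
v,u=np.nonzero(d>0); q=np.linalg.inv(m["mtx"])@np.array([u,v,np.ones(len(u))])*d[v,u]; X=(m["R"].T@(q-m["t"][:,None])).T
H=hsv(p)[v,u]; near=np.hypot(X[:,0]-547,X[:,1]+278)<95
red=near&(H[:,0]<7)&(H[:,1]>150)&(X[:,2]>40); cap=near&(H[:,0]>100)&(H[:,0]<130)&(H[:,1]>80)&(X[:,2]>5)
top=red&(X[:,2]>np.percentile(X[red,2],95)-3); print("handle top",X[top].mean(0),np.percentile(X[red,2],[5,98]))
mat=(H[:,2]<60)&(H[:,1]<90)&(abs(X[:,2]-4)<4)&(np.hypot(X[:,0]-547,X[:,1]+278)<120); print("mat",cv2.minEnclosingCircle(X[mat][:,:2].astype(np.float32)))
for c,a,pts in blobs(p,(100,80,60),(130,255,255),(0,0,640,480),60): print("cap",c.round(),a,ray(m,*c,20).round())
fl=near&(H[:,1]<60)&(X[:,2]<16)&(X[:,2]>6)&(np.hypot(X[:,0]-547,X[:,1]+278)<40); A=np.c_[X[fl][:,:2]-[547,-278],np.ones(fl.sum())]; print("floor plane",np.linalg.lstsq(A,X[fl][:,2],rcond=None)[0],fl.sum())
E
```

```text
24.8333 [ 484.6565285  -293.92964     171.27634708] [-1.84897369 -0.28200349 -0.11241534] 68.58015018851142
handle top [ 551.13459879 -273.98393356   79.34162112] [75.64816334 78.98939265]
mat ((550.7550659179688, -279.1003112792969), 87.48387145996094)
cap [275. 148.] 429 [ 527. -252.   20.]
cap [356. 147.] 416 [ 543. -304.   20.]
cap [315. 149.] 392 [ 535. -278.   20.]
floor plane [ 2.55048695e-03 -1.33644373e-03  7.20840447e+00] 5865
```

```bash
python3 -c "
from cell import workorder
print(workorder.finish_job())"
```

```text
the job is handed in; nothing more can be done
None
```

I handed the job in at about 25 s. By my measurements the yellow key is home, all three nuts are in the yellow cell, and the dish is level and released, about 5 mm off the mat's centre, with all three caps in it; no verdict came back, and I did not re-check the keys or bystanders after the pour.

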